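# Stack the last cup on the baking carousel and hold the square jar at the front

## Task

Nest the loose white stacking cup, upright and fully seated, in the matching cup on the spice carousel and let go of it. Then grip the wooden handle bar at the carousel's centre, turn the carousel until the square jar stands in line with the pointer on the base, and finish while still gripping the bar, holding the turntable still. Leave the bowl and the tub alone.

Things in the scene. Friction and masses are not known exactly. Their poses are not given: they have to be found in the camera images.
- cup: Loose white round hollow stacking cup, 84 mm high, 70-120 g, upright on the bench. Foot 47-50 mm outside up to 37 mm height, then a step to the wide top: outside 61-62 mm, inside 55-56 mm, up to the rim. The step's underside is level, 37 mm above the cup's underside. Grip across the outside, 15 mm below the rim, to keep fingers clear when nesting. Origin: centre of underside; z up.
- seat_cup (a point): Same-shaped cup fixed on the turntable and turning with it, open end up, axis 95 mm from the carousel axis, rim 114 mm above the bench. Nested, the loose cup's foot hangs inside and its step rests on this rim: its origin is then 47 mm above this origin, 2.5 to 3 mm play all round. This point: centre of underside, 30 mm above the bench; z up.
- carousel: Fixed base of the carousel: dark steel plinth under the round wooden turntable (270 mm across, top 30 mm above the bench). A dark steel pointer arm with a small upright cone at its end (18 mm wide, 30 mm high) sticks out from under it along the base's -x, to 187 mm from the axis: that is the front, where the square jar must come. Origin: on the turning axis at bench height; z up.
- turntable (a joint): Turntable angle, rad, counter-clockwise from above positive, free several turns either way; 0 or a whole turn = square jar at the pointer. Stays where left (friction 0.06 N m). On it, 95 mm from the axis, every 72 degrees counter-clockwise from above: square jar, round jar, seat cup, round jar, round jar. Round jars: 52-58 mm wide, 64-74 mm high.
- square_jar (a point): The one square jar on the turntable: glass, 50 x 50 mm, with a flat square metal lid 53 mm wide, 90 mm high; fixed on the turntable and turning with it. This point: centre of its underside, 30 mm above the bench, 95 mm from the carousel axis; z up.
- handle (a point): Centre handle, fixed to the turntable: steel post (14 mm diameter) on the carousel axis with a dark wooden bar on top (the rules' turntable_c0), 60 mm long (along its x), 14 mm thick (along its y), 40 mm high, from 160 to 200 mm above the bench. Pinch the bar across its thickness from above. This point: the bar's centre, on the axis, 180 mm above the bench; z up.
- bowl: Bystander: white bowl, 150 mm across, 60 mm high. Origin: centre of the underside.
- tub: Bystander: white plastic tub with lid, 88 mm across, 58 mm high. Origin: centre of the underside.
Not all that is in view belongs to the job. Leave any yellow look-alike of the cup alone.

How it is judged:
By the outcome, as a careful person would: the job done as asked, in the order asked, and still so for the second after the job is handed in, while the arm keeps its last pose, push and grip.
It also fails if it takes over 64 s, if anything falls off the work surface, if the arm or the gripper's body presses on something with over 40 N, if the wrist force passes 120 N, or if a joint passes its speed limit or range.

## Robot

A 6-joint arm with a two-finger parallel gripper is mounted at the origin on the work surface. World frame = base frame: x ahead of the robot, y to its left, z up, the work surface at z = 0. Lengths are in m, angles in rad, forces in N, time in s.
With the tool pointing down it reaches from about 0.325 to 0.875 m from the base axis. Payload 4.4 kg.
Tool frame: the origin (TCP) lies at the very end of the fingers, on their centre line; the grasp point (between the pads) lies manip.grasp_offset behind it (manip.grasp_offset is the distance from the TCP to the grasp point, in m); z points along the fingers, y is the line along which they close (so a half turn about z gives the same grasp; the last joint's range is limited). The gripper opens to 85 mm and grips with 20 to 120 N. Pads are 22 mm wide; open, the fingers measure 114 mm over their backs; the gripper's body (76 mm by 85 mm) begins 54 mm behind the grasp point. The pads swing forward as they close: fully open they stand 13 mm farther back than shut.
Start: joints at [-1.355, 0.207, 1.542, -0, 1.393, -0.15], TCP at [0.206, -0.537, 0.231] pointing down, gripper open.
Joint ranges: [-2.73, 2.73], [-0.86, 2.22], [0.23, 2.46], [-1.11, 4.25], [0.08, 2.63], [-2.82, 2.82]. Speed limits (rad/s): [2.79, 2.79, 3.14, 3.14, 3.14, 3.14].

## Interface

Orientations are given as a 3x3 rotation matrix whose columns are the frame's x, y, z axes.
In Python, from plant import readout, viewer, sign_off, manip gives the robot as it stands.
- The arm moves only by the shell command python3 -m crank 'ROWS'. ROWS is JSON, one flat list of numbers, 7 for each row, row after row: the closure in counts, from 0 (fully open) to 255 (shut), then the shift along the tool's x, y, z in mm, then the turn, a rotation vector about the tool's x, y, z in degrees. A call has 1 to 20 rows; each row is the pose to reach, as a shift and turn from the pose commanded when the call began, along the tool's axes at that moment; what a row does not reach only later rows make up. A row lasts 1/12 s, in which the tool goes at most 41.7 mm and 7.16 degrees, less where a joint would pass 70% of its speed; a pose out of reach is approached as far as the arm can. A call with a gripper value outside its range is refused whole. The fingers move at their own pace and stop on an object; the grip force is fixed at half the most. Time passes only in rows, so rows that repeat a pose let the fingers close. It gives the time, the measured TCP pose, the force, the opening and the grip force at its end, in the units of the state.
- readout.sense(): the state, without advancing time (a new reading comes with each control period).
- viewer.read_camera(name): name is "scene" or "top"; returns a dict with "image" (384x512x3 uint8, red, green, blue), "fx", "fy", "cx", "cy" (pixels), "D" ([k1, k2, p1, p2, k3] as OpenCV has them; the pictures are not rectified), "view" (4x4, takes a point from world to camera coordinates). Camera axes: x right, y up, looking along -z (the intrinsics and any distortion apply to the point x, -y, -z); pixel columns grow to the right and rows downward; lengths in m; the calibration is good to about 2 mm. A picture is of the moment at which its call begins. There is no depth.
- sign_off(): hands the job in; it is judged then, once.
The state is a dict: "clock": time; "joint_pos": joint angles; "qd": joint speeds; "effort": joint torques, N m; "tcp_pos": TCP position; "orientation": TCP orientation; "wrist_force": force on the tool from outside, world axes, zero at the start; "wrist_torque": the same for the moment, N m; "finger_gap": finger opening in m; "grip_force": force on a finger pad.
Only numpy, scipy, OpenCV 4.12 (cv2) and the standard library are available. Lean on these libraries where they do the work, as an engineer would, in place of code of your own. Each camera call takes 0.05 s, during which the arm holds its last target. There are 200 camera calls.

## Working session

There is one attempt and no reset: what is moved stays moved. The work goes in short steps, Python scripts to look and compute and a shell command to move; the robot and the scene stay as the last step left them, time stands still between calls to the robot, and variables do not carry over. Pictures are saved under pics/ and viewed, at most 10 in all, crops included, and the job is handed in when it is done.

```bash
mkdir -p pics; ls; python3 - <<'E'
from plant import readout, viewer, manip
import cv2,numpy as np
np.set_printoptions(precision=4,suppress=True)
print(manip.grasp_offset)
s=readout.sense();print({k:np.round(v,4).tolist() for k,v in s.items()})
for n in("scene","top"):
    c=viewer.read_camera(n);cv2.imwrite(f"pics/{n}0.png",cv2.resize(c["image"][:,:,::-1],(800,600),interpolation=cv2.INTER_CUBIC))
    print(n,c["fx"],c["fy"],c["cx"],c["cy"],c["D"]);print(np.array(c["view"]))
E
```

```text
pics
0.0187
{'clock': 0.0, 'joint_pos': [-1.3545, 0.2075, 1.543, -0.0, 1.3935, -0.1505], 'qd': [-0.0005, -0.001, 0.001, -0.0028, -0.0009, 0.0003], 'effort': [-0.0009, -38.3042, -29.1592, -0.0001, 0.0108, 0.0], 'tcp_pos': [0.206, -0.536, 0.2301], 'orientation': [[0.9335, 0.3586, -0.0005], [0.3586, -0.9335, 0.0023], [0.0003, -0.0023, -1.0]], 'wrist_force': [0.5938, -0.693, -0.5863], 'wrist_torque': [-0.0245, -0.033, -0.029], 'grip_force': 0.0, 'finger_gap': 0.0852}
scene 375.29276778002674 375.29276778002674 257.1372625800601 191.71775111250105 [-0.1196  0.      0.      0.      0.    ]
[[ 0.8883  0.4592 -0.0042 -0.4913]
 [-0.3067  0.6001  0.7388  0.0547]
 [ 0.3418 -0.655   0.6739 -1.4853]
 [ 0.      0.      0.      1.    ]]
top 368.47188323292016 368.47188323292016 253.49721566757123 194.42320770395875 [0.0014 0.     0.     0.     0.    ]
[[ 0.0228 -0.9997 -0.0106  0.0249]
 [ 0.9936  0.0214  0.1109 -0.5264]
 [-0.1106 -0.013   0.9938 -1.1217]
 [ 0.      0.      0.      1.    ]]
```

View pics/top0.png

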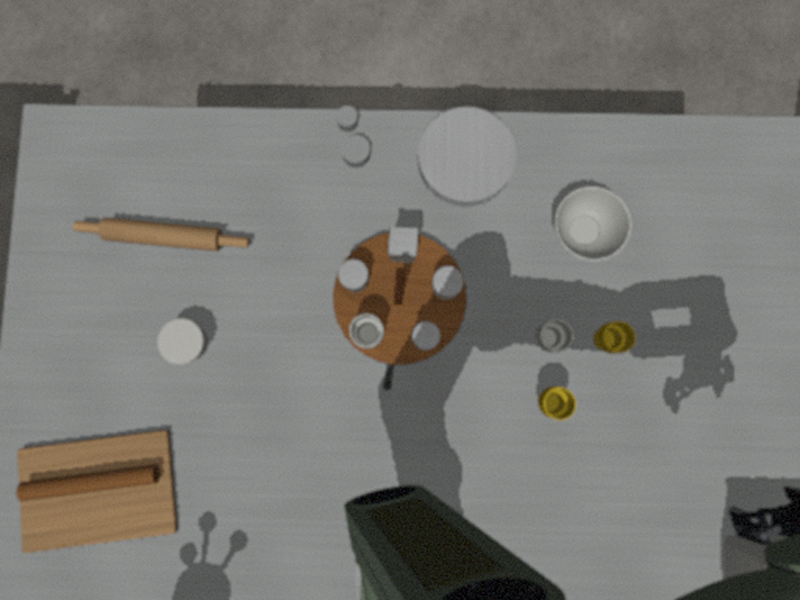

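View pics/scene0.png

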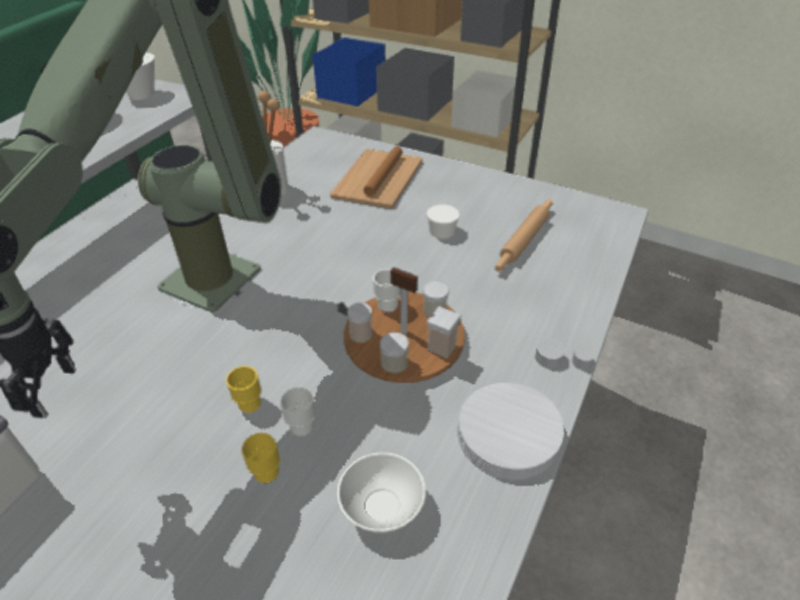

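The top view shows the square jar at the far side (403,240), the seat cup front-left (367,330) and the pointer at (388,380). The white cup is at (555,335), with yellow cups at (615,337) and (557,403). I'll enlarge this area.

```bash
cat > h.py <<'E'
import numpy as np,cv2
from plant import viewer,readout
np.set_printoptions(precision=4,suppress=True)
def K(c): return np.array([[c["fx"],0,c["cx"]],[0,c["fy"],c["cy"]],[0,0,1.]])
def toworld(c,uv,z):
    "pixel -> world point at height z"
    V=np.array(c["view"]);n=cv2.undistortPoints(np.array([[uv]],float),K(c),np.array(c["D"]))[0,0]
    d=V[:3,:3].T@np.array([n[0],-n[1],-1]);o=-V[:3,:3].T@V[:3,3]
    return (o+d*(z-o[2])/d[2])[:2]
def proj(c,P):
    V=np.array(c["view"]);P=np.atleast_2d(P)@V[:3,:3].T+V[:3,3]
    return cv2.projectPoints(P*[1,-1,-1],np.zeros(3),np.zeros(3),K(c),np.array(c["D"]))[0][:,0]
def circ(p,r,z,n=48):
    t=np.linspace(0,2*np.pi,n);return np.c_[p[0]+r*np.cos(t),p[1]+r*np.sin(t),0*t+z]
def crop(c,x0,y0,w,h,s,name,draw=(),zoomcol=(0,0,255)):
    im=cv2.resize(c["image"][y0:y0+h,x0:x0+w,::-1],None,fx=s,fy=s,interpolation=cv2.INTER_CUBIC)
    for P in draw:
        q=((proj(c,P)-[x0,y0]+.5)*s-.5).round().astype(int);cv2.polylines(im,[q],False,zoomcol,1)
    cv2.imwrite("pics/"+name,im)
def unc(u,v,x0,y0,s): return ((u+.5)/s-.5+x0,(v+.5)/s-.5+y0)
E
python3 - <<'E'
from h import *
c=viewer.read_camera("top");crop(c,206,128,198,148,4,"top1.png")
f=lambda u,v,z:toworld(c,unc(u,v,0,0,1.5625),z)
print("cup",f(555,335,.084),"seat",f(367,330,.114),"bar",f(400,285,.2),"sq",f(403,241,.12),"disc",f(400,297,.03),"ptr",f(388,380,0.03))
E
```

```text
cup [ 0.4674 -0.2647] seat [0.467  0.0885] bar [0.5396 0.0289] sq [0.6341 0.0257] disc [0.54   0.0296] ptr [0.3748 0.0496]
```

View pics/top1.png

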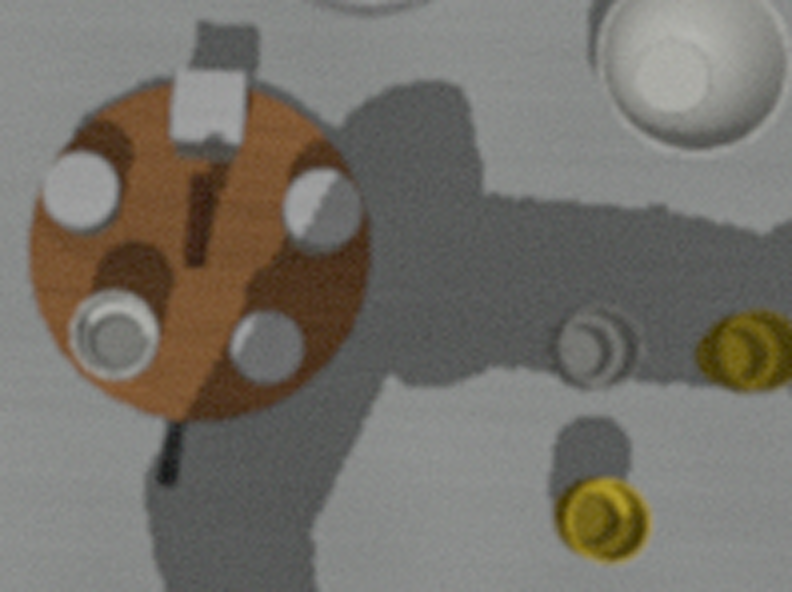

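```bash
python3 - <<'E'
from h import *
c=viewer.read_camera("top");s=viewer.read_camera("scene")
f=lambda u,v,z:toworld(c,unc(u,v,206,128,4),z)
ax=f(200,250,.03);seat=f(114,334.5,.114);cup=f(598,348,.084);sq=f(207,107,.12)
print("ax",ax,"bar ends",f(201,175,.2),f(195,267,.2),"seat",seat,"cup",cup,"sq",sq)
for n,p in(("seat",seat),("sq",sq),("ptr",f(167,478,.02)),("jarR",f(322,210,.1)),("jarL",f(82,191,.1)),("jarF",f(267,346,.1))):
    d=p-ax;print(n,np.hypot(*d),np.degrees(np.arctan2(d[1],d[0])))
D=[circ(cup,.0307,.084),circ(cup,.0243,0),circ(seat,.0307,.114),circ(ax,.135,.03),circ(ax,.007,.2),circ(ax,.03,.2)]
crop(c,206,128,198,148,4,"ov_top.png",D)
q=proj(s,[[*cup,.04],[*ax,.1]]);print(q)
crop(s,170,150,150,140,4,"ov_scene.png",D)
E
```

```text
ax [0.5393 0.0302] bar ends [0.5689 0.0294] [0.5069 0.032 ] seat [0.4663 0.0902] cup [ 0.4662 -0.265 ] sq [0.6332 0.0268]
seat 0.09440981177636491 140.60937382322632
sq 0.09392705506575934 -2.1088369103549693
ptr 0.17866854600555118 173.02000925998038
jarR 0.09244812371661339 -75.643505664996
jarL 0.09360250869810717 69.13182321695729
jarF 0.09310285739553834 -146.88946602986218
[[191.2817 263.7418]
 [257.4905 197.3091]]
```

View pics/ov_scene.png

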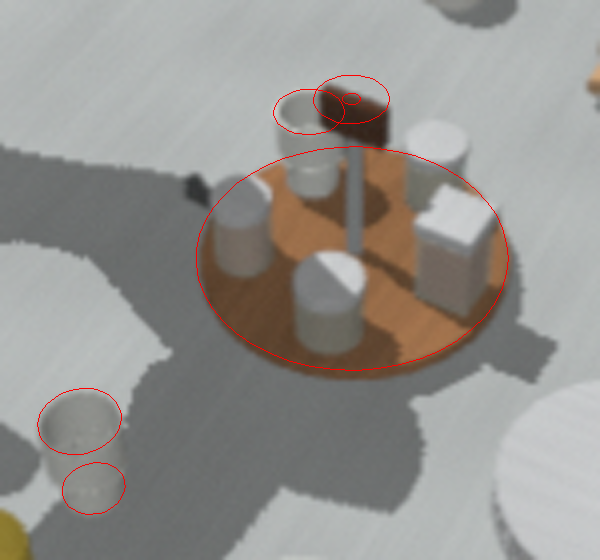

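View pics/ov_top.png

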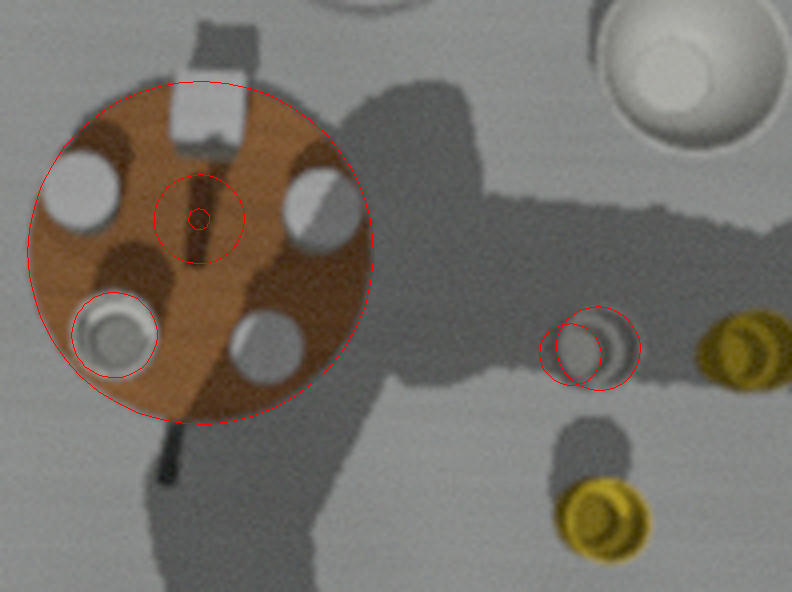

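The overlays fit in both views to about 2 mm. Loose cup rim is at crop (598,348), which gives cup (0.466,-0.265). Seat cup is at (0.466,0.090) and the axis at (0.539,0.030). The turntable needs about +176°. Next I'll work out the approach.

```bash
cat >> h.py <<'E'
from scipy.spatial.transform import Rotation as Ro
def go(x,y,z,yaw,cur=None):
    "delta from current tool pose (or cur=(x,y,z,yaw)) to target, tool x at yaw deg, pointing down"
    D=lambda a:Ro.from_euler('z',a,degrees=True).as_matrix()@np.diag([1,-1,-1])
    s=readout.sense()
    p,R=(s["tcp_pos"],np.array(s["orientation"])) if cur is None else (cur[:3],D(cur[3]))
    print("shift mm",(R.T@(np.array([x,y,z])-p)*1e3).round(1),"rot",Ro.from_matrix(R.T@D(yaw)).as_rotvec(degrees=True).round(2))
def st():
    s=readout.sense();R=np.array(s["orientation"])
    print(s["clock"],np.round(s["tcp_pos"],4),"yaw",np.degrees(np.arctan2(R[1,0],R[0,0])).round(2),"z",R[:,2].round(3),"F",np.round(s["wrist_force"],1),"T",np.round(s["wrist_torque"],2),"gap",s["finger_gap"],s["grip_force"],"q",np.round(s["joint_pos"],2))
E
python3 -c "
from h import *
go(.466,-.265,.150,-30)"
```

```text
shift mm [ 339.9 -160.1   80.9] rot [-0.06  0.02 51.01]
```

```bash
python3 -m crank '[0,34,-16,0,0,0,6,0,68,-32,0,0,0,12,0,102,-48,0,0,0,18,0,136,-64,0,0,0,24,0,170,-80,10,0,0,30,0,204,-96,20,0,0,36,0,238,-112,30,0,0,42,0,272,-128,40,0,0,48,0,306,-144,60,0,0,51,0,340,-160,81,0,0,51,0,340,-160,81,0,0,51,0,340,-160,81,0,0,51]'; python3 - <<'E'
from h import *
st();go(.466,-.265,.046,-30)
c=viewer.read_camera("top");s=viewer.read_camera("scene")
D=[circ((.4662,-.265),.0307,.084),circ((.4662,-.265),.0243,0)]
a=c["image"][170:270,310:410];b=s["image"][220:320,140:240]
crop(c,310,165,100,100,4,"a.png");crop(s,150,200,100,100,4,"b.png",D)
cv2.imwrite("pics/near.png",np.hstack([cv2.imread("pics/a.png"),cv2.imread("pics/b.png")]))
E
```

```text
clock: 1.25
tcp_pos: [0.4661, -0.2629, 0.1484]
orientation: [[0.868, -0.496, -0.003], [-0.496, -0.868, 0.002], [-0.004, -0.0, -1.0]]
wrist_force: [-0.3, -0.5, 0.0]
finger_gap: 0.0854
grip_force: 0.0
1.25 [ 0.4661 -0.2629  0.1484] yaw -29.74 z [-0.003  0.002 -1.   ] F [-0.3 -0.5  0. ] T [-0.03 -0.01 -0.03] gap 0.08537910944337233 0.0 q [-0.68  0.21  1.72 -0.    1.22  1.41]
shift mm [  1.4   1.9 102.4] rot [-0.03  0.24  0.26]
```

View pics/near.png

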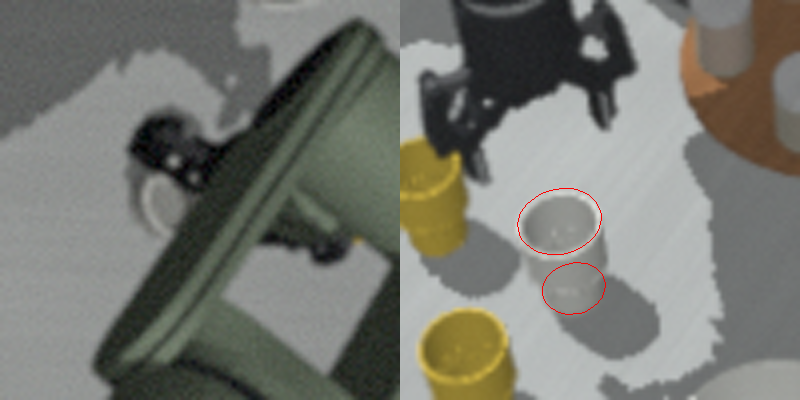

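The near view (right half) shows the fingers clear of the yellow cups. The cup rim is at about (565,223) against the predicted (560,221), so within about 2–3 mm. I'll shift the target half of that and descend.

```bash
python3 -m crank '[0,2,1,20,0,0,0.2,0,2,1,50,0,0,0.2,0,2,1,80,0,0,0.2,0,2,1,102,0,0,0.2,0,2,1,102,0,0,0.2,0,2,1,102,0,0,0.2,255,2,1,102,0,0,0.2,255,2,1,102,0,0,0.2,255,2,1,102,0,0,0.2,255,2,1,102,0,0,0.2,255,2,1,102,0,0,0.2,255,2,1,102,0,0,0.2,255,2,1,102,0,0,0.2,255,2,1,102,0,0,0.2,255,2,1,102,0,0,0.2,255,2,1,102,0,0,0.2]'; python3 -c "
from h import *
st()"
```

```text
clock: 2.68
tcp_pos: [0.4694, -0.2693, 0.0515]
orientation: [[0.865, -0.502, 0.004], [-0.502, -0.865, -0.004], [0.006, 0.002, -1.0]]
wrist_force: [-1.3, 0.1, 6.7]
finger_gap: 0.0609
grip_force: 64.5
2.6833 [ 0.4694 -0.2693  0.0515] yaw -30.16 z [ 0.004 -0.004 -1.   ] F [-1.3  0.1  6.7] T [-0.16  0.26 -0.07] gap 0.06094174114166118 64.48948073841166 q [-0.68  0.35  1.77 -0.    1.01  1.42]
```

```bash
python3 -m crank '[255,0,0,-20,0,0,0,255,0,0,-50,0,0,0,255,0,0,-90,0,0,0,255,0,0,-130,0,0,0,255,0,0,-170,0,0,0,255,0,0,-200,0,0,0,255,0,0,-210,0,0,0,255,0,0,-215,0,0,0,255,0,0,-215,0,0,0,255,0,0,-215,0,0,0]'; python3 -c "
from h import *
st();s=readout.sense();p=s['tcp_pos']
go(.466,.090,.235,-30)
c=viewer.read_camera('scene');z=p[2]-.0497
D=[circ(p,.0307,z+.084),circ(p,.0243,z)]
x,y=proj(c,[[*p[:2],z+.04]])[0].astype(int);print(x,y)
crop(c,x-65,y-60,130,120,5,'lift.png',D)
"
```

```text
clock: 3.52
tcp_pos: [0.4665, -0.2666, 0.2613]
orientation: [[0.864, -0.503, -0.003], [-0.503, -0.864, 0.002], [-0.003, -0.0, -1.0]]
wrist_force: [0.3, -0.1, -2.3]
finger_gap: 0.0606
grip_force: 65.3
3.5167 [ 0.4665 -0.2666  0.2613] yaw -30.18 z [-0.003  0.002 -1.   ] F [ 0.3 -0.1 -2.3] T [ 0.01 -0.    0.03] gap 0.06064415227738051 65.28725704758926 q [-0.68  0.11  1.59 -0.    1.44  1.42]
shift mm [-179.6 -308.    27.1] rot [-0.03  0.19 -0.18]
180 215
```

View pics/lift.png

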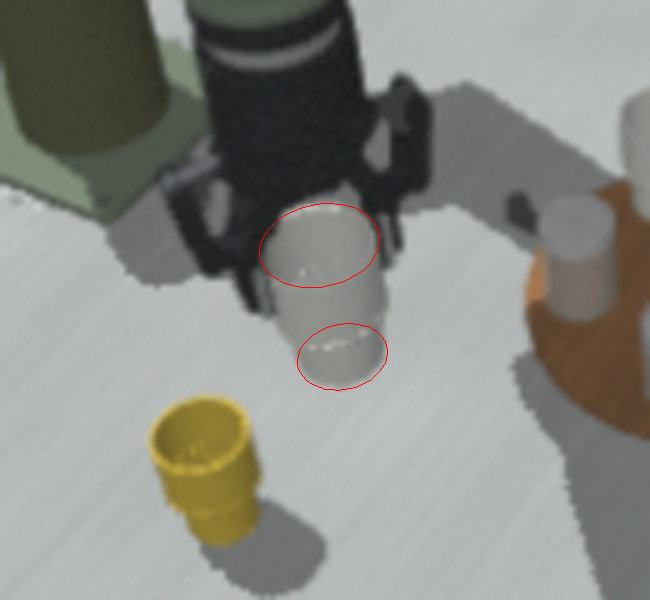

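```bash
python3 -m crank '[255,-10,-17,0,0,0,0,255,-25,-43,0,0,0,0,255,-40,-69,0,0,0,0,255,-55,-95,0,0,0,0,255,-70,-120,0,0,0,0,255,-85,-146,0,0,0,0,255,-100,-172,0,0,0,0,255,-115,-197,0,0,0,0,255,-130,-223,0,0,0,0,255,-145,-249,0,0,0,0,255,-160,-275,0,0,0,0,255,-172,-296,0,0,0,0,255,-180,-308,10,0,0,0,255,-180,-308,40,0,0,0,255,-180,-308,65,0,0,0,255,-180,-308,80,0,0,0,255,-180,-308,82,0,0,0,255,-180,-308,82,0,0,0]'; python3 -c "
from h import *
st();s=readout.sense();p=s['tcp_pos']
go(.466,.090,.235,-30)
z=p[2]-.0497;seat=(.4663,.0902)
D=[circ(p,.0307,z+.084),circ(p,.0243,z),circ(seat,.0307,.114),circ(seat,.0247,.03)]
for n in('scene','top'):
  c=viewer.read_camera(n)
  x,y=proj(c,[[*p[:2],z]])[0].astype(int)
  crop(c,x-40,y-50,80,100,5,n+'h.png',D)
cv2.imwrite('pics/hover.png',np.hstack([cv2.imread('pics/sceneh.png'),cv2.imread('pics/toph.png')]))
"
```

```text
clock: 5.07
tcp_pos: [0.4644, 0.0894, 0.1783]
orientation: [[0.864, -0.503, -0.007], [-0.503, -0.864, -0.0], [-0.006, 0.003, -1.0]]
wrist_force: [0.1, -1.5, -0.4]
finger_gap: 0.0606
grip_force: 65.3
5.0667 [0.4644 0.0894 0.1783] yaw -30.18 z [-0.007 -0.    -1.   ] F [ 0.1 -1.5 -0.4] T [ 0.    0.03 -0.07] gap 0.06063079573636513 65.30356963053237 q [ 0.01  0.05  1.84 -0.    1.27  2.1 ]
shift mm [  0.8  -1.1 -56.7] rot [ 0.2   0.34 -0.18]
```

View pics/hover.png

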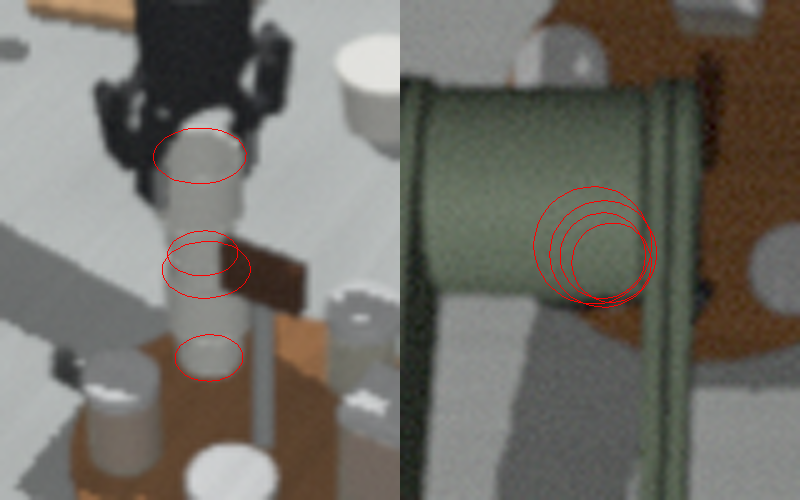

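The hover view shows the loose cup's foot directly over the seat rim. Cup centreline is about 203 px and the seat line about 206, so I need about 2 mm to the right, which agrees with the TCP numbers. I'll correct that and lower into the rim, watching the force.

```bash
python3 -m crank '[255,1.3,-1.4,0,0,0,0,255,1.3,-1.4,4,0,0,0,255,1.3,-1.4,8,0,0,0,255,1.3,-1.4,12,0,0,0,255,1.3,-1.4,16,0,0,0,255,1.3,-1.4,20,0,0,0,255,1.3,-1.4,24,0,0,0,255,1.3,-1.4,24,0,0,0,255,1.3,-1.4,24,0,0,0]'; python3 -c "
from h import *
st()"
```

```text
clock: 5.92
tcp_pos: [0.4682, 0.09, 0.1568]
orientation: [[0.864, -0.503, -0.001], [-0.503, -0.864, 0.0], [-0.001, 0.0, -1.0]]
wrist_force: [0.4, -0.2, -0.3]
finger_gap: 0.0613
grip_force: 65.3
5.9167 [0.4682 0.09   0.1568] yaw -30.19 z [-0.001  0.    -1.   ] F [ 0.4 -0.2 -0.3] T [ 0.01 -0.05  0.03] gap 0.06132550149955821 65.30246022494566 q [0.01 0.08 1.85 0.   1.21 2.11]
```

```bash
python3 -m crank '[255,0,0,5,0,0,0,255,0,0,10,0,0,0,255,0,0,15,0,0,0,255,0,0,20,0,0,0,255,0,0,24,0,0,0,255,0,0,24,0,0,0,255,0,0,24,0,0,0]'; python3 -c "
from h import *
st()"
```

```text
clock: 6.5
tcp_pos: [0.4682, 0.09, 0.1328]
orientation: [[0.864, -0.503, -0.001], [-0.503, -0.864, -0.0], [-0.001, 0.001, -1.0]]
wrist_force: [0.6, 0.1, -0.2]
finger_gap: 0.0605
grip_force: 65.3
6.5 [0.4682 0.09   0.1328] yaw -30.19 z [-0.001 -0.    -1.   ] F [ 0.6  0.1 -0.2] T [0.03 0.07 0.03] gap 0.06051559397528809 65.30241986079545 q [ 0.01  0.11  1.87 -0.    1.16  2.11]
```

Still no contact, and about 6 mm remain.

```bash
python3 -m crank '[255,0,0,2,0,0,0,255,0,0,4,0,0,0,255,0,0,5,0,0,0,255,0,0,6,0,0,0,255,0,0,6,0,0,0,255,0,0,6,0,0,0]'; python3 -c "
from h import *
st()"
```

```text
clock: 7.0
tcp_pos: [0.469, 0.09, 0.1287]
orientation: [[0.864, -0.503, 0.001], [-0.503, -0.864, -0.0], [0.001, -0.0, -1.0]]
wrist_force: [-2.5, 0.7, 6.5]
finger_gap: 0.0611
grip_force: 65.9
7.0 [0.469  0.09   0.1287] yaw -30.18 z [ 0.001 -0.    -1.   ] F [-2.5  0.7  6.5] T [-0.13  0.56 -0.06] gap 0.06113569608222851 65.94240623759106 q [ 0.01  0.11  1.88 -0.    1.15  2.11]
```

Contact at TCP 0.1287 puts the underside at 0.077, the seated height. Releasing.

```bash
python3 -m crank '[0,0,0,-2,0,0,0,0,0,0,-2,0,0,0,0,0,0,-2,0,0,0,0,0,0,-2,0,0,0,0,0,0,-2,0,0,0,0,0,0,-2,0,0,0,0,0,0,-2,0,0,0,0,0,0,-2,0,0,0,0,0,0,-10,0,0,0,0,0,0,-25,0,0,0,0,0,0,-45,0,0,0,0,0,0,-70,0,0,0,0,0,0,-100,0,0,0,0,0,0,-120,0,0,0,0,0,0,-120,0,0,0,0,0,0,-120,0,0,0]'; python3 -c "
from h import *
st()
go(.539,.030,.245,-3)
ax=np.array([.5393,.0302]);seat=(.4663,.0902)
D=[circ(seat,.0307,.161),circ(seat,.0307,.114),circ(ax,.03,.2)]
c=viewer.read_camera('scene')
x,y=proj(c,[[*seat,.114]])[0].astype(int)
crop(c,x-40,y-50,130,110,6,'nest.png',D)
"
```

```text
clock: 8.33
tcp_pos: [0.4696, 0.09, 0.2493]
orientation: [[0.864, -0.503, 0.004], [-0.503, -0.864, 0.0], [0.004, -0.002, -1.0]]
wrist_force: [0.6, -0.5, -1.1]
finger_gap: 0.0854
grip_force: 0.0
8.3333 [0.4696 0.09   0.2493] yaw -30.18 z [ 0.004  0.    -1.   ] F [ 0.6 -0.5 -1.1] T [0.01 0.03 0.  ] gap 0.08542519900345964 0.0 q [ 0.01 -0.02  1.75  0.    1.41  2.11]
shift mm [90.1 17.   4.6] rot [ -0.07  -0.23 -27.18]
```

View pics/nest.png

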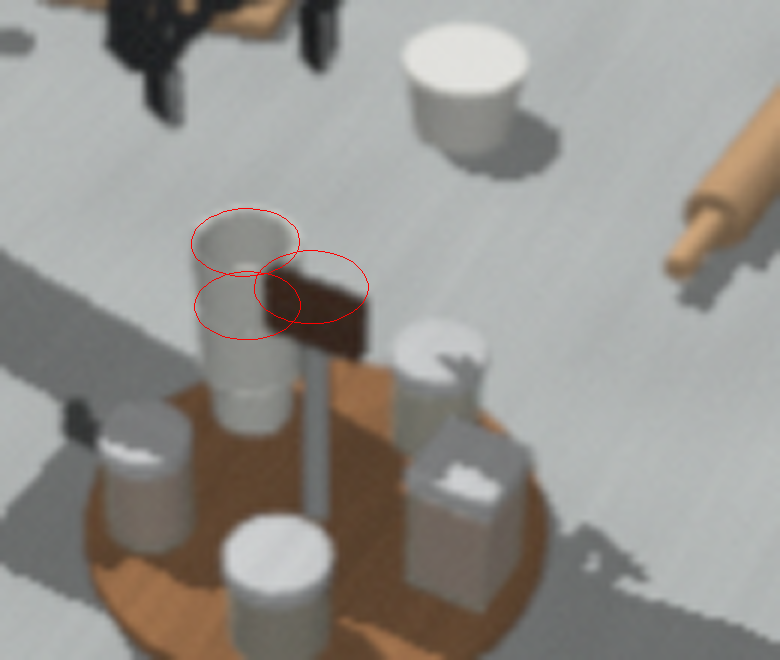

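The nest view shows the cup upright and fully seated: rim at (245,243), as predicted for 161 mm, with its step on the seat rim. Next I refine the pointer and bar directions numerically from the saved crop.

```bash
python3 - <<'E'
from h import *
c=viewer.read_camera("top");im=cv2.imread("pics/top1.png");f=lambda u,v,z:toworld(c,unc(u,v,206,128,4),z)
g=im.max(2).astype(int)
# disc: brown mask, outline fit
b=((im[:,:,2].astype(int)-im[:,:,0])>25).astype(np.uint8);b[:,420:]=0
k=max(cv2.findContours(b,cv2.RETR_EXTERNAL,cv2.CHAIN_APPROX_NONE)[0],key=cv2.contourArea)
h=cv2.convexHull(k)[:,0]
W=np.array([f(u,v,.03) for u,v in h]);
from scipy.optimize import least_squares
r=least_squares(lambda p:np.hypot(W[:,0]-p[0],W[:,1]-p[1])-.135,[.539,.03],loss='soft_l1',f_scale=.001);ax=r.x;print("ax",ax,np.abs(r.fun).mean())
an=lambda p:np.degrees(np.arctan2(*(p-ax)[::-1]))
for y in range(426,490,6):
    x=np.where(g[y,140:200]<45)[0]+140
    if len(x): print(y,x.min(),x.max(),*[an(f(x.mean(),y,z)).round(2) for z in(.0,.015,.03)])
# bar: dark brown
m=(g<75);m=m.astype(np.uint8);m[:165]=0;m[275:]=0;m[:,:180]=0;m[:,218:]=0
q=cv2.minAreaRect(np.argwhere(m)[:,::-1].astype(np.float32));print(q)
for y in range(180,265,12):
    x=np.where(m[y])[0];print(y,x.min() if len(x) else None,x.max() if len(x) else None)
E
```

```text
ax [0.5407 0.0317] 0.0012744049803704947
426 175 179 174.26 174.39 174.52
432 174 179 174.34 174.46 174.58
438 169 178 173.66 173.78 173.91
444 167 178 173.6 173.72 173.85
450 167 173 173.12 173.25 173.37
456 167 172 173.22 173.34 173.46
462 163 176 173.45 173.57 173.68
468 162 175 173.41 173.52 173.63
474 161 175 173.49 173.6 173.71
480 161 173 173.45 173.55 173.66
((202.22828674316406, 214.92581176757812), (24.75122833251953, 102.2208480834961), 5.492323875427246)
180 194 217
192 192 213
204 192 214
216 192 210
228 190 208
240 190 207
252 188 204
264 188 202
```

```bash
python3 - <<'E'
from h import *
from scipy.optimize import least_squares
c=viewer.read_camera("top");f=lambda u,v,z:toworld(c,unc(u,v,206,128,4),z)
P=[f(207,107,.12),f(82,191,.099),f(114,334.5,.114),f(267,346,.099),f(322,210,.099)]
t=np.radians(72*np.arange(5))
r=least_squares(lambda p:np.concatenate([[P[i][0]-p[0]-.095*np.cos(t[i]+p[2]),P[i][1]-p[1]-.095*np.sin(t[i]+p[2])] for i in range(5)]),[.54,.03,-.05])
ax=r.x[:2];print(r.x,np.degrees(r.x[2]),r.fun*1e3)
p=f(167.5,474,.015);print("ptr",np.degrees(np.arctan2(*(p-ax)[::-1])),np.hypot(*(p-ax)))
go(*ax,.245,-3)
E
```

```text
[ 0.5392  0.0309 -0.0518] -2.969710660794329 [-0.92    0.7705 -0.4037 -1.8511  0.986  -0.5285  1.8093  0.1906 -1.4717
  1.4185]
ptr 173.18407098545373 0.17556091306526928
shift mm [91.7 14.9  0.6] rot [  0.05   0.17 -27.18]
```

```bash
python3 -m crank '[0,0,0,-5,0,0,0,0,10,2,-5,0,0,-4,0,25,4,-5,0,0,-9,0,45,8,-5,0,0,-15,0,65,11,-5,0,0,-21,0,82,14,-5,0,0,-27,0,92,15,0,0,0,-27,0,92,15,0,0,0,-27,0,92,15,0,0,0,-27]'; python3 -c "
from h import *
st();go(.5393,.0307,.163,-3)"
```

```text
clock: 9.23
tcp_pos: [0.5396, 0.0309, 0.2458]
orientation: [[0.998, -0.058, -0.003], [-0.058, -0.998, 0.001], [-0.004, -0.001, -1.0]]
wrist_force: [-0.4, -0.1, -0.3]
finger_gap: 0.0853
grip_force: 0.0
9.2333 [0.5396 0.0309 0.2458] yaw -3.34 z [-0.003  0.001 -1.   ] F [-0.4 -0.1 -0.3] T [-0.    0.05 -0.05] gap 0.08529820364119486 0.0 q [-0.1   0.12  1.61  0.    1.41  1.53]
shift mm [ 0.   0.2 82.8] rot [-0.03  0.2  -0.34]
```

```bash
python3 -m crank '[0,0,0,15,0,0,0,0,0,0,30,0,0,0,0,0,0,45,0,0,0,0,0,0,60,0,0,0,0,0,0,75,0,0,0,0,0,0,82,0,0,0,0,0,0,82,0,0,0,0,0,0,82,0,0,0]'; python3 -m crank '[255,0,0,0,0,0,0,255,0,0,0,0,0,0,255,0,0,0,0,0,0,255,0,0,0,0,0,0,255,0,0,0,0,0,0,255,0,0,0,0,0,0,255,0,0,0,0,0,0,255,0,0,0,0,0,0,255,0,0,0,0,0,0,255,0,0,0,0,0,0,255,0,0,0,0,0,0,255,0,0,0,0,0,0]';python3 -c "
from h import *
st()"
```

```text
clock: 9.9
tcp_pos: [0.5399, 0.0313, 0.1653]
orientation: [[0.998, -0.056, -0.001], [-0.056, -0.998, 0.0], [-0.001, -0.0, -1.0]]
wrist_force: [0.4, -1.2, 0.2]
finger_gap: 0.0851
grip_force: 0.0
clock: 10.9
tcp_pos: [0.5408, 0.0319, 0.1658]
orientation: [[0.998, -0.055, 0.001], [-0.055, -0.998, 0.002], [0.001, -0.002, -1.0]]
wrist_force: [-0.2, 5.0, 3.6]
finger_gap: 0.0134
grip_force: 61.1
10.9 [0.5408 0.0319 0.1658] yaw -3.17 z [ 0.001  0.002 -1.   ] F [-0.2  5.   3.6] T [ 0.62  0.07 -0.03] gap 0.013374477721156883 61.08280956745148 q [-0.1   0.2   1.69  0.    1.25  1.52]
```

```bash
python3 -m crank '[255,0,-0.7,0,0,0,-1,255,0,-0.7,0,0,0,-3,255,0,-0.7,0,0,0,-6,255,0,-0.7,0,0,0,-10,255,0,-0.7,0,0,0,-15,255,0,-0.7,0,0,0,-20,255,0,-0.7,0,0,0,-25,255,0,-0.7,0,0,0,-30,255,0,-0.7,0,0,0,-35,255,0,-0.7,0,0,0,-40,255,0,-0.7,0,0,0,-45,255,0,-0.7,0,0,0,-50,255,0,-0.7,0,0,0,-55,255,0,-0.7,0,0,0,-60,255,0,-0.7,0,0,0,-65,255,0,-0.7,0,0,0,-70,255,0,-0.7,0,0,0,-75,255,0,-0.7,0,0,0,-79,255,0,-0.7,0,0,0,-82,255,0,-0.7,0,0,0,-82]';python3 -c "
from h import *
st();go(.5393,.0307,.165,173.2)"
```

```text
clock: 12.57
tcp_pos: [0.5428, 0.0293, 0.1658]
orientation: [[0.192, 0.981, 0.005], [0.981, -0.192, -0.004], [-0.003, 0.006, -1.0]]
wrist_force: [6.4, -4.1, -1.7]
finger_gap: 0.0131
grip_force: 60.4
12.5667 [0.5428 0.0293 0.1658] yaw 78.93 z [ 0.005 -0.004 -1.   ] F [ 6.4 -4.1 -1.7] T [-0.21 -0.42 -0.29] gap 0.013100397600334008 60.36511838436127 q [-0.1   0.2   1.69 -0.    1.24  0.09]
shift mm [ 0.7 -3.7  0.8] rot [  0.12   0.38 -94.27]
```

```bash
python3 -m crank '[255,-0.3,1,0,0,0,-1,255,-0.3,1,0,0,0,-4,255,-0.3,1,0,0,0,-9,255,-0.3,1,0,0,0,-15,255,-0.3,1,0,0,0,-21,255,-0.3,1,0,0,0,-27,255,-0.3,1,0,0,0,-33,255,-0.3,1,0,0,0,-39,255,-0.3,1,0,0,0,-45,255,-0.3,1,0,0,0,-51,255,-0.3,1,0,0,0,-57,255,-0.3,1,0,0,0,-63,255,-0.3,1,0,0,0,-69,255,-0.3,1,0,0,0,-75,255,-0.3,1,0,0,0,-81,255,-0.3,1,0,0,0,-86,255,-0.3,1,0,0,0,-90,255,-0.3,1,0,0,0,-93,255,-0.3,1,0,0,0,-94.3,255,-0.3,1,0,0,0,-94.3]';python3 -m crank '[255,0,0,0,0,0,0,255,0,0,0,0,0,0,255,0,0,0,0,0,0,255,0,0,0,0,0,0]';python3 - <<'E'
from h import *
st()
c=viewer.read_camera('scene')
ax=np.array([.5393,.0307]);a=np.radians(173.2);d=np.array([np.cos(a),np.sin(a)]);n=np.array([-d[1],d[0]])
ctr=ax+.095*d;sq=[[*(ctr+.0265*(i*d+j*n)),.12] for i,j in((1,1),(1,-1),(-1,-1),(-1,1),(1,1))]
b=np.radians(173.2-144*0+144);cup=ax+.095*np.array([np.cos(b),np.sin(b)])
D=[sq,circ(cup,.0307,.161),[[*(ax+.187*d),.03],[*(ax+.1*d),.12]]]
x,y=proj(c,[[*ax,.08]])[0].astype(int)
crop(c,x-65,y-60,130,100,6,'fin.png',D)
E
```

```text
clock: 14.23
tcp_pos: [0.5458, 0.0314, 0.1658]
orientation: [[-0.993, 0.118, 0.01], [0.118, 0.993, 0.001], [-0.01, 0.002, -1.0]]
wrist_force: [13.9, 4.6, -6.0]
finger_gap: 0.0132
grip_force: 59.7
clock: 14.57
tcp_pos: [0.5458, 0.0315, 0.1658]
orientation: [[-0.993, 0.119, 0.01], [0.119, 0.993, 0.001], [-0.01, 0.002, -1.0]]
wrist_force: [14.1, 3.9, -6.2]
finger_gap: 0.0132
grip_force: 59.7
14.5667 [0.5458 0.0315 0.1658] yaw 173.15 z [ 0.01   0.001 -1.   ] F [14.1  3.9 -6.2] T [ 0.55 -1.31  0.04] gap 0.013220239340961826 59.71327722072601 q [-0.1   0.2   1.69  0.    1.24 -1.55]
```

View pics/fin.png

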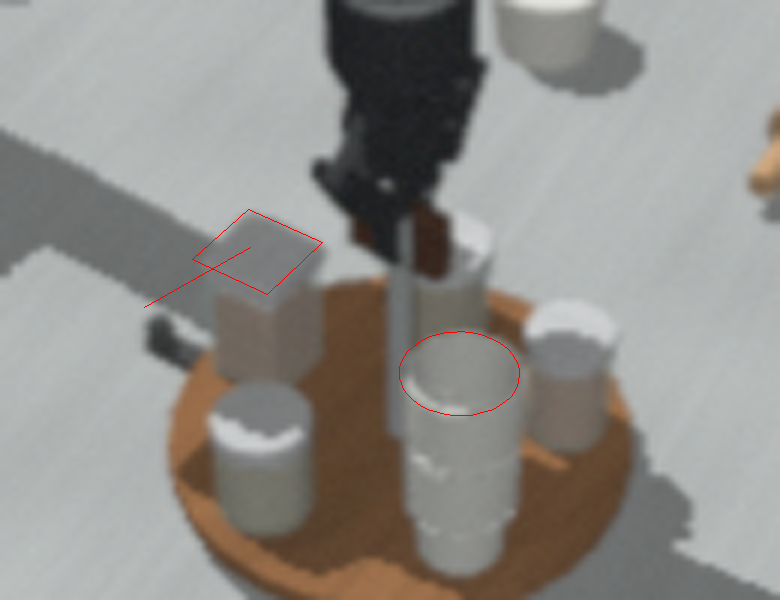

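The final view shows the square lid at (260,255), in line with the pointer cone at (160,338), and the cup still seated at (460,375). The grip was about 2.5 mm off-centre along the bar and has built up 14 N of side load. I'll relax that and cross-check the pointer numerically.

```bash
python3 -m crank '[255,-1,0,0,0,0,0,255,-2,0.3,0,0,0,0,255,-3,0.5,0,0,0,0,255,-3,0.5,0,0,0,0,255,-3,0.5,0,0,0,0,255,-3,0.5,0,0,0,0]';python3 - <<'E'
from h import *
st()
c=viewer.read_camera('scene');im=cv2.imread("pics/fin.png")
ax=np.array([.5393,.0307])
x,y=proj(c,[[*ax,.08]])[0].astype(int)
cv=lambda P:((proj(c,P)-[x-65,y-60]+.5)*6-.5).round(1)
print("post",cv([[*ax,.03]]),"disc bounds",cv(circ(ax,.135,.03)).min(0),cv(circ(ax,.135,.03)).max(0))
for a in(171,173.2,175):
    d=np.array([np.cos(np.radians(a)),np.sin(np.radians(a))]);print(a,[cv([[*(ax+.178*d),z]])[0] for z in(0,.015,.03)],cv([[*(ax+.095*d),.12]])[0])
g=im.max(2);m=(g<60);m[:300]=0;m[390:]=0;m[:,:130]=0;m[:,215:]=0
p=np.argwhere(m);print(p.min(0),p.max(0),p.mean(0))
for r in range(312,375,6):
    q=np.where(m[r])[0]
    if len(q):print(r,q.min(),q.max())
E
```

```text
clock: 15.12
tcp_pos: [0.5457, 0.0315, 0.1658]
orientation: [[-0.993, 0.119, 0.003], [0.119, 0.993, 0.001], [-0.003, 0.001, -1.0]]
wrist_force: [4.9, 3.7, 1.3]
finger_gap: 0.0129
grip_force: 60.8
15.1167 [0.5457 0.0315 0.1658] yaw 173.15 z [ 0.003  0.001 -1.   ] F [4.9 3.7 1.3] T [ 0.51 -0.59  0.1 ] gap 0.012949427528066113 60.76548993587494 q [-0.1   0.21  1.68  0.    1.25 -1.55]
post [[396.3 428.1]] disc bounds [162.7 273.4] [630.3 608.1]
171 [array([165.8, 341.6]), array([164.1, 323.9]), array([162.3, 306. ])] [261.3 247. ]
173.2 [array([158.8, 347.8]), array([157. , 330.1]), array([155.2, 312.1])] [257.4 250.4]
175 [array([153.3, 353. ]), array([151.4, 335.3]), array([149.6, 317.3])] [254.3 253.3]
[333 154] [355 174] [344.7766 163.9691]
336 159 164
342 154 170
348 157 174
354 166 173
```

```bash
python3 -c "
from plant import sign_off
print(sign_off())"
```

```text
the job is handed in; nothing more can be done
None
```

The loose cup is nested and fully seated. The carousel is turned about 176° so the square jar stands at the pointer (to within about 0.5–1° by the images), and the gripper still holds the bar. The job was handed in at about 15 s of the 64 s limit.

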